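# Open the long adapter case by its paddle latch

### The arm

A 7-joint arm with a two-finger parallel gripper is mounted at the origin on the work surface. World frame = base frame: x ahead of the robot, y to its left, z up, the work surface at z = 0. Lengths are in m, angles in rad, forces in N, time in s.
With the tool pointing down it reaches from about 0.4 to 0.85 m from the base axis. Payload 4.5 kg.
Tool frame: the origin (TCP) lies on the centre line of the jaws, within the pads' length; the fingertips stand 11 mm ahead of it and the grasp point (between the pads) lies 8 mm behind it; z points along the fingers, y is the line along which they close (so a half turn about z gives the same grasp; the last joint's range is limited). The gripper opens to 88 mm and grips with 3 to 60 N. Pads are 18 mm wide; open, the fingers measure 123 mm over their backs; the gripper's body (75 mm by 187 mm) begins 45 mm behind the grasp point.
Start: joints at [-1.302, 0.689, -0.195, 1.565, 0.157, 0.902, -0.215], TCP at [0.145, 0.608, 0.229] pointing down, gripper open.
Joint ranges: [-3.01, 3.01], [-0.46, 2.08], [-1.47, 1.51], [0.13, 2.56], [-1, 4.14], [0.04, 2.09], [-2.66, 2.66]. Speed limits (rad/s): [2.57, 2.57, 3.14, 3.14, 3.14, 3.14, 3.14].

### API

Orientations are given as a unit quaternion [x, y, z, w].
In Python, from plant import * gives the robot as it stands. The module is installed in compiled form; this text tells all that it offers.
- The arm moves only by the tool send_rows, never from a script. Its argument "motion" is a list of rows, each an object of numbers: "x", "y", "z": the shift along the tool's x, y, z in cm; "rx", "ry", "rz": the turn, a rotation vector about the tool's x, y, z in rad; "jaw": the finger opening in cm, from 0 to 8.81. In form: [{"x": .., "y": .., "z": .., "rx": .., "ry": .., "rz": .., "jaw": ..}, ...]. A call has exactly 5 rows; each row shifts and turns the commanded pose from where the row before left it, along the tool's axes as they then stand; what a row does not reach is not made up. A row lasts 1/10 s, in which the tool goes at most 50 mm and 8.59 degrees, less where a joint would pass 70% of its speed; a pose out of reach is approached as far as the arm can. A call is refused whole if a number of a shift passes 5 or a number of a turn 0.15, either way. A call with a gripper value outside its range is refused whole. The fingers move at their own pace and stop on an object; "grip_force" is the grip in N (left out, the last holds). Time passes only in rows, so rows that do not move let the fingers close, or fill a call up. It gives the time, the measured TCP pose, the force, the opening and the grip force at its end, in the units of the state.
- get_state(): the state, without advancing time (a new reading comes with each control period).
- snapshot(name): name is "scene" or "top"; returns a dict with "img" (384x512x3 uint8, red, green, blue), "vertical_fov" (degrees; the focal length in pixels is half the picture's height over the tangent of half this angle, whatever the lens; pixels are square), "cx", "cy" (the principal point, pixels), "D" ([k1, k2, p1, p2, k3] as OpenCV has them; the pictures are not rectified), "extrinsics" (4x4, takes a point from camera to world coordinates). Camera axes: x right, y up, looking along -z (the intrinsics and any distortion apply to the point x, -y, -z); pixel columns grow to the right and rows downward; lengths in m; the calibration is good to about 2 mm. A picture is of the moment at which its call begins. There is no depth.
- finish_job(): hands the job in; it is judged then, once.
The state is a dict: "clock": time; "q": joint angles; "qd": joint speeds; "joint_torque": joint torques, N m; "tool_pos": TCP position; "eef_rot": TCP orientation; "contact_force": force on the tool from outside, world axes, zero at the start; "moment": the same for the moment, N m; "opening": opening from 0.0 (shut) to 1.0 (fully open); "finger_force": force on a finger pad.
Only numpy, scipy, OpenCV 4.12 (cv2) and the standard library are available. Lean on these libraries where they do the work, as an engineer would, in place of code of your own. Each camera call takes 0.05 s, during which the arm holds its last target. There are 200 camera calls.

### The job

On the bench stand two grey latched cases, one long and one short. Open the long one: pull up the steel paddle that is sunk in the top of its lid, which trips the latch, keep pulling so that the lid comes up, and leave it standing open at 60 degrees or more by itself. Leave the short case shut.

Things in the scene. Friction and masses are not known exactly. Their poses are not given: they have to be found in the camera images.
- long_case_lip (a point): Centre of the grip of the long case's paddle: a round steel lip 14 mm thick, 40 mm long (y), 8 mm below the lid's top, 132 mm above the bench, 28 mm above the floor of its black dish (96 x 116 mm). 38 mm free beyond each end: pinch it by its ends from above. Front wall of dish 33 mm off. Axes as the case's when shut: x from front to hinge side, z up; yaw within 9 deg. Moves with paddle and lid.
- long_case_hinge (a point): Middle of the lid's hinge line (y axis) at the far upper rim of the long case: fixed grey metal case, 300 mm long (y), 210 deep (x), 140 high (body 95, lid 45). All shut, the lip is 155 mm towards -x and 37 mm above this point. The paddle's own hinge is also along y, 55 mm from the lip towards +x, level with it.
- long_case_lid (a joint): Lid angle of the long case (rad): 0 shut, grows as its front edge rises, stop at 1.5. It stays where it is left. Pulled up against a spring (2 to 4 N), the paddle's lip swings about the paddle's hinge to a stop at 0.6 rad; the latch is free from 0.36 rad. Pulled on at that stop, it lifts the lid (8 N). Let go, the paddle springs back into the dish.
- short_case_lid (a joint): Lid angle (rad, 0 shut) of the short case: the same case with the same dish and paddle, but only 170 mm long. It stands beside the long one, left or right of it. A roll of tape lies on its lid.

How it is judged:
At the end, for the whole second after the job is handed in: The long case's lid stands open by more than 0.9 rad (52 degrees), at rest, and the short case's lid is shut (under 0.05 rad) (value of joint long_case_lid above 0.9 rad and velocity of joint long_case_lid between -0.05 and 0.05 rad/s and value of joint short_case_lid below 0.05 rad); the robot touches nothing.
It fails at once if the short case's lid is opened (more than 0.15 rad) (value of joint short_case_lid above 0.15 rad).
It also fails if it takes over 38 s, if anything falls off the work surface, if the arm or the gripper's body presses on something with over 40 N, if the wrist force passes 120 N, or if a joint passes its speed limit or range.

## Working session

There is one attempt and no reset: what is moved stays moved. The work goes in short steps, Python scripts to look and compute and a tool call to move; the robot and the scene stay as the last step left them, time stands still between calls to the robot, and variables do not carry over. Pictures are saved under pics/ and viewed, at most 10 in all, crops included, and the job is handed in when it is done.

Besides the shell and the picture viewer there is one more tool, called after ">>>" in YAML: its name, and indented under it one key for each argument. send_rows: Moves the arm, as the interface text tells. Its arguments: {"type":"object","properties":{"motion":{"type":"array"},"grip_force":{"type":"number"}},"required":["motion"]}

```bash
mkdir -p pics
cat > h.py <<'E'
from plant import *
import numpy as np, cv2
from scipy.spatial.transform import Rotation as R
def cam(s):
    h=s["img"].shape[0]; f=h/2/np.tan(np.radians(s["vertical_fov"])/2)
    return np.array([[f,0,s["cx"]],[0,f,s["cy"]],[0,0,1.]]), np.array(s["D"],float), np.array(s["extrinsics"])
def ray(s,px):
    K,D,T=cam(s); u=cv2.undistortPoints(np.array(px,float).reshape(-1,1,2),K,D)[:,0]
    d=np.c_[u[:,0],-u[:,1],-np.ones(len(u))]@T[:3,:3].T
    return T[:3,3],d
def onz(s,px,z):
    o,d=ray(s,px); return o+d*((z-o[2])/d[:,2])[:,None]
def save(s,n): cv2.imwrite(f"pics/{n}.png",s["img"][:,:,::-1])
E
python3 - <<'E'
from h import *
a=snapshot("scene");b=snapshot("top")
save(a,"s0");save(b,"t0")
cv2.imwrite("pics/both0.png",np.vstack([a["img"],b["img"]])[:,:,::-1]) if 0 else None
for s in(a,b):print(s["vertical_fov"],s["cx"],s["cy"],s["D"],np.round(s["extrinsics"],3).tolist())
st=get_state();print(st)
E
```

```text
57.541128602806296 250.11057151208644 187.84172306300098 [-0.05409431  0.          0.          0.          0.        ] [[0.286, -0.788, 0.545, 0.888], [0.958, 0.244, -0.151, -0.123], [-0.014, 0.566, 0.825, 0.691], [0.0, 0.0, 0.0, 1.0]]
56.819490590210854 259.2580970898961 197.027488011916 [-0.05924695  0.          0.          0.          0.        ] [[-0.013, 0.976, -0.217, 0.433], [-1.0, -0.012, 0.005, -0.003], [0.002, 0.217, 0.976, 0.78], [0.0, 0.0, 0.0, 1.0]]
{'clock': 0.1, 'q': array([-1.30215736,  0.68987791, -0.1945341 ,  1.56623828,  0.15731676,
        0.90251978, -0.21506783]), 'qd': array([ 0.00014202, -0.00280399,  0.00015855, -0.00379768,  0.00080485,
       -0.0022387 ,  0.0001698 ]), 'joint_torque': array([-3.06065980e-03, -5.28506362e+01, -1.27146296e+00, -1.53839743e+01,
       -5.25541103e-02,  1.96498549e-03,  3.50265123e-05]), 'tool_pos': array([0.14533409, 0.60726345, 0.22860494]), 'eef_rot': array([ 1.17085517e-01,  9.93121494e-01, -8.24208708e-04, -3.18697005e-05]), 'contact_force': array([-0.2005635 , -0.46163907,  0.30497803]), 'moment': array([ 0.009071  ,  0.01632108, -0.00808808]), 'finger_force': 0.0, 'opening': 0.9998887961922097}
```

View pics/s0.png

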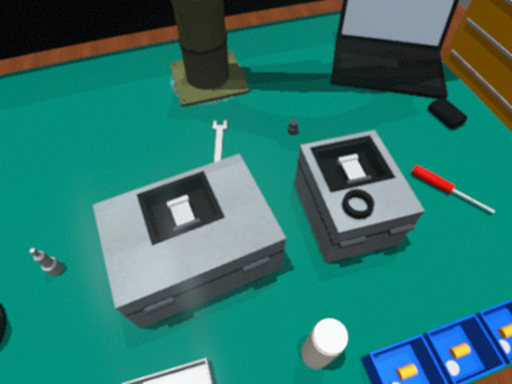

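View pics/t0.png

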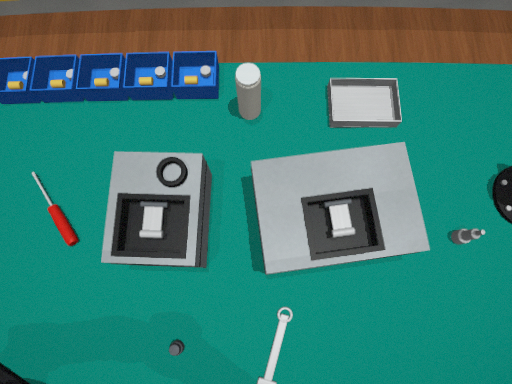

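The top view (up is +x, right is −y) shows the long case centred near (340,207), with its paddle at (342,220). The short case with the tape is at (155,208). Next I'll measure the lid corners and zoom in on the paddle.

Run:
```python
from h import *
a=snapshot("scene");b=snapshot("top")
im=b["img"]; c=cv2.resize(im[175:275,285:400],None,fx=5,fy=5,interpolation=cv2.INTER_CUBIC)
d=cv2.resize(a["img"][160:260,120:240],None,fx=5,fy=5,interpolation=cv2.INTER_CUBIC)
cv2.imwrite("pics/tz.png",c[:,:,::-1]);
cv2.imwrite("pics/z.png",cv2.resize(np.hstack([c,d[:500]]),(800,340))[:,:,::-1])
hsv=cv2.cvtColor(im,cv2.COLOR_RGB2HSV)
m=((hsv[:,:,1]<50)&(hsv[:,:,2]>115)&(hsv[:,:,2]<215)).astype(np.uint8); m[:,:235]=0; m[:135]=0;m[280:]=0;m[:,435:]=0
cs,_=cv2.findContours(m,cv2.RETR_EXTERNAL,cv2.CHAIN_APPROX_NONE)
k=max(cs,key=cv2.contourArea); q=cv2.approxPolyDP(cv2.convexHull(k),6,True)[:,0]
print(q); P=onz(b,q,.14); print(P.round(4)); print(np.linalg.norm(P-np.roll(P,1,0),axis=1).round(4), P.mean(0))
g=im.min(2); w=(g>190).astype(np.uint8); w[:,:300]=0;w[:185]=0;w[250:]=0;w[:,385:]=0
n,l,st,ce=cv2.connectedComponentsWithStats(w)
for i in range(1,n):
  if st[i,4]>20: print(st[i],ce[i])
g2=im[185:250,300:385].max(2); 
dk=((im.max(2)<70)).astype(np.uint8); dk[:,:290]=0;dk[:180]=0;dk[270:]=0;dk[:,395:]=0
cs,_=cv2.findContours(dk,cv2.RETR_EXTERNAL,cv2.CHAIN_APPROX_NONE);k=max(cs,key=cv2.contourArea)
q=cv2.boxPoints(cv2.minAreaRect(k));print("dish",q,onz(b,q,.14).round(4))
```

```text
[[404 142]
 [429 249]
 [266 273]
 [252 161]]
[[ 0.6808 -0.2884  0.14  ]
 [ 0.4745 -0.3138  0.14  ]
 [ 0.4373 -0.0167  0.14  ]
 [ 0.645   0.0063  0.14  ]]
[0.2969 0.2079 0.2994 0.2089] [ 0.55938423 -0.15315511  0.14      ]
[330 205  21  25 396] [340.02272727 216.72979798]
[334 229  20   6  66] [343.59090909 231.63636364]
dish [[304.21997 197.54001]
 [373.24    187.68   ]
 [381.46002 245.22   ]
 [312.44    255.08002]] [[ 0.573  -0.0896  0.14  ]
 [ 0.5903 -0.22    0.14  ]
 [ 0.483  -0.2264  0.14  ]
 [ 0.4675 -0.1003  0.14  ]]
```

View pics/z.png

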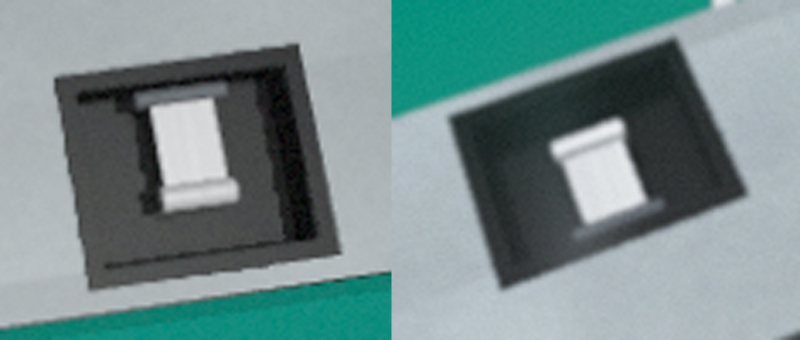

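The zoomed crops show the lip lying across the front (−x) end of the paddle, with its centre at top px (344,231.8) and scene px (177.7,200.9). The lid sides come out at 297–299 x 208 mm, which matches the given size, and the yaw is about 0.12 rad. Next I'll locate the lip from both views.

Run:
```python
from h import *
a=snapshot("scene");b=snapshot("top")
print(onz(b,[[344,231.8]],.135),onz(a,[[177.7,200.9]],.135))
o,d=ray(a,[[177.7,200.9]]);p,e=ray(b,[[344,231.8]]);d=d[0];e=e[0]
t=np.linalg.lstsq(np.c_[d,-e],p-o,rcond=None)[0];A=o+t[0]*d;B=p+t[1]*e;print(A,B)
# dish far corners seen; 
st=get_state();Rm=R.from_quat(st["eef_rot"]);print(Rm.as_matrix().round(3),st["clock"])
```

```text
[[ 0.50905036 -0.16077989  0.135     ]] [[ 0.5090407  -0.16036658  0.135     ]]
[ 0.50911096 -0.16035957  0.1351029 ] [ 0.50902849 -0.16073477  0.13518475]
[[-0.973  0.233 -0.   ]
 [ 0.233  0.973 -0.001]
 [-0.    -0.001 -1.   ]] 0.3
```

Both views agree on the lip at (0.509, −0.1605), with the rays meeting at z 0.135 (its upper side), so the measurement holds. I'll move round on an arc.

>>> send_rows:
  motion:
    - {"x":-2.9,"y":-1.2}
    - {"x":-2.9,"y":-1.2}
    - {"x":-2.9,"y":-1.2}
    - {"x":-2.9,"y":-1.2}
    - {"x":-2.9,"y":-1.2}
  grip_force: 40

```text
schema error: expected keys x, y, z, rx, ry, rz, jaw
```

>>> send_rows:
  motion:
    - {"x":-2.9,"y":-1.2}
    - {"x":-2.9,"y":-1.2}
    - {"x":-2.9,"y":-1.2}
    - {"x":-2.9,"y":-1.2}
    - {"x":-2.9,"y":-1.2}

```text
schema error: expected keys x, y, z, rx, ry, rz, jaw
```

>>> send_rows:
  motion:
    - {"x":-1.6,"y":-3.6}
    - {"x":-1.6,"y":-3.6}
    - {"x":-1.6,"y":-3.6}
    - {"x":-1.6,"y":-3.6}
    - {"x":-1.6,"y":-3.6}

```text
schema error: expected keys x, y, z, rx, ry, rz, jaw
```

>>> send_rows:
  motion:
    - {"x":-1.6,"y":-3.6}
    - {"x":-1.6,"y":-3.6}
    - {"x":-1.6,"y":-3.6}
    - {"x":-1.6,"y":-3.6}
    - {"x":-1.6,"y":-3.6}

```text
schema error: expected keys x, y, z, rx, ry, rz, jaw
```

>>> send_rows:
  motion:
    - {"x":-2.9,"y":-1.2,"z":0,"rx":0,"ry":0,"rz":0,"jaw":8.8}
    - {"x":-2.9,"y":-1.2,"z":0,"rx":0,"ry":0,"rz":0,"jaw":8.8}
    - {"x":-2.9,"y":-1.2,"z":0,"rx":0,"ry":0,"rz":0,"jaw":8.8}
    - {"x":-2.9,"y":-1.2,"z":0,"rx":0,"ry":0,"rz":0,"jaw":8.8}
    - {"x":-2.9,"y":-1.2,"z":0,"rx":0,"ry":0,"rz":0,"jaw":8.8}
  grip_force: 40

```text
clock: 0.8
tool_pos: [0.2734, 0.515, 0.2293]
eef_rot: [0.117, 0.993, 0.0, 0.0]
contact_force: [0.7, 0.2, 0.1]
opening: 0.997
finger_force: 0.0
```

>>> send_rows:
  motion:
    - {"x":-2.9,"y":-1.2,"z":0,"rx":0,"ry":0,"rz":0,"jaw":8.8}
    - {"x":-2.9,"y":-1.2,"z":0,"rx":0,"ry":0,"rz":0,"jaw":8.8}
    - {"x":-2.9,"y":-1.2,"z":0,"rx":0,"ry":0,"rz":0,"jaw":8.8}
    - {"x":-2.9,"y":-1.2,"z":0,"rx":0,"ry":0,"rz":0,"jaw":8.8}
    - {"x":-2.9,"y":-1.2,"z":0,"rx":0,"ry":0,"rz":0,"jaw":8.8}

```text
clock: 1.3
tool_pos: [0.4005, 0.4228, 0.2294]
eef_rot: [0.117, 0.993, 0.0, 0.0]
contact_force: [-0.0, 0.1, -0.7]
opening: 1.001
finger_force: 0.0
```

>>> send_rows:
  motion:
    - {"x":-1.6,"y":-3.6,"z":0,"rx":0,"ry":0,"rz":0,"jaw":8.8}
    - {"x":-1.6,"y":-3.6,"z":0,"rx":0,"ry":0,"rz":0,"jaw":8.8}
    - {"x":-1.6,"y":-3.6,"z":0,"rx":0,"ry":0,"rz":0,"jaw":8.8}
    - {"x":-1.6,"y":-3.6,"z":0,"rx":0,"ry":0,"rz":0,"jaw":8.8}
    - {"x":-1.6,"y":-3.6,"z":0,"rx":0,"ry":0,"rz":0,"jaw":8.8}

```text
clock: 1.8
tool_pos: [0.4357, 0.2285, 0.2294]
eef_rot: [0.117, 0.993, 0.0, 0.0]
contact_force: [1.1, 0.6, -0.6]
opening: 0.997
finger_force: 0.0
```

>>> send_rows:
  motion:
    - {"x":-1.6,"y":-3.6,"z":0,"rx":0,"ry":0,"rz":0,"jaw":8.8}
    - {"x":-1.6,"y":-3.6,"z":0,"rx":0,"ry":0,"rz":0,"jaw":8.8}
    - {"x":-1.6,"y":-3.6,"z":0,"rx":0,"ry":0,"rz":0,"jaw":8.8}
    - {"x":-1.6,"y":-3.6,"z":0,"rx":0,"ry":0,"rz":0,"jaw":8.8}
    - {"x":-1.6,"y":-3.6,"z":0,"rx":0,"ry":0,"rz":0,"jaw":8.8}

```text
clock: 2.3
tool_pos: [0.4716, 0.0348, 0.2295]
eef_rot: [0.117, 0.993, 0.0, 0.0]
contact_force: [0.1, 0.0, -0.8]
opening: 0.998
finger_force: 0.0
```

>>> send_rows:
  motion:
    - {"x":-1.6,"y":-3.6,"z":0,"rx":0,"ry":0,"rz":0,"jaw":8.8}
    - {"x":-1.6,"y":-3.6,"z":0,"rx":0,"ry":0,"rz":0,"jaw":8.8}
    - {"x":-1.6,"y":-3.6,"z":0,"rx":0,"ry":0,"rz":0,"jaw":8.8}
    - {"x":-1.6,"y":-3.6,"z":0,"rx":0,"ry":0,"rz":0,"jaw":8.8}
    - {"x":-1.6,"y":-3.6,"z":0,"rx":0,"ry":0,"rz":0,"jaw":8.8}

```text
clock: 2.8
tool_pos: [0.5074, -0.159, 0.2294]
eef_rot: [0.117, 0.993, 0.0, 0.0]
contact_force: [0.8, 0.2, 0.3]
opening: 1.002
finger_force: 0.0
```

>>> send_rows:
  motion:
    - {"x":0,"y":0,"z":0,"rx":0,"ry":0,"rz":-0.089,"jaw":8.8}
    - {"x":0,"y":0,"z":0,"rx":0,"ry":0,"rz":-0.089,"jaw":8.8}
    - {"x":0,"y":0,"z":0,"rx":0,"ry":0,"rz":-0.089,"jaw":8.8}
    - {"x":0,"y":0,"z":0,"rx":0,"ry":0,"rz":-0.089,"jaw":8.8}
    - {"x":0,"y":0,"z":0,"rx":0,"ry":0,"rz":0,"jaw":8.8}

```text
clock: 3.3
tool_pos: [0.5073, -0.1575, 0.2292]
eef_rot: [-0.061, 0.998, 0.0, 0.0]
contact_force: [-0.4, -0.2, 0.4]
opening: 0.994
finger_force: 0.0
```

Run:
```python
from h import *
a=snapshot("scene");save(a,"s1")
st=get_state();M=R.from_quat(st["eef_rot"]).as_matrix();p=st["tool_pos"];print(p,M.round(3),st["q"].round(3))
print(M.T@(np.array([.509,-.1605,.1245])-p)*100)
```

```text
[ 0.50727386 -0.15740133  0.22925004] [[-0.993 -0.119 -0.   ]
 [-0.119  0.993  0.   ]
 [-0.     0.    -1.   ]] [ 0.467  0.586 -0.407  1.842  0.317  0.778  1.583]
[-0.13430951 -0.3316415  10.47489807]
```

View pics/s1.png

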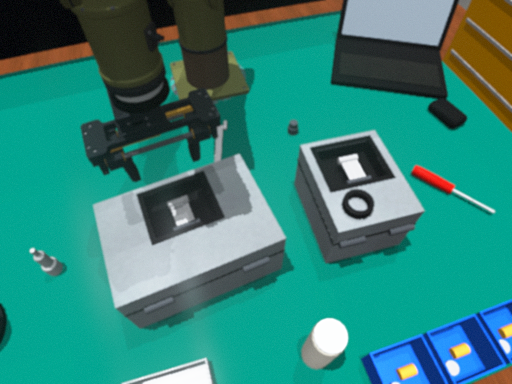

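The picture shows the gripper aligned over the dish, with the fingertips near px (130,165) and (195,150). Fully open, the fingers measure 123 mm over their backs, which is wider than the 116 mm dish. I'll narrow the jaws to 6.2 cm first and then go down.

>>> send_rows:
  motion:
    - {"x":-0.1,"y":-0.3,"z":1,"rx":0,"ry":0,"rz":0,"jaw":6.2}
    - {"x":0,"y":0,"z":1,"rx":0,"ry":0,"rz":0,"jaw":6.2}
    - {"x":0,"y":0,"z":1,"rx":0,"ry":0,"rz":0,"jaw":6.2}
    - {"x":0,"y":0,"z":1,"rx":0,"ry":0,"rz":0,"jaw":6.2}
    - {"x":0,"y":0,"z":1,"rx":0,"ry":0,"rz":0,"jaw":6.2}

```text
clock: 3.85
tool_pos: [0.5084, -0.16, 0.1781]
eef_rot: [-0.061, 0.998, 0.0, -0.0]
contact_force: [0.7, -0.4, -0.3]
opening: 0.703
finger_force: 0.0
```

>>> send_rows:
  motion:
    - {"x":0,"y":0,"z":1,"rx":0,"ry":0,"rz":0,"jaw":6.2}
    - {"x":0,"y":0,"z":1,"rx":0,"ry":0,"rz":0,"jaw":6.2}
    - {"x":0,"y":0,"z":0,"rx":0,"ry":0,"rz":0,"jaw":6.2}
    - {"x":0,"y":0,"z":0,"rx":0,"ry":0,"rz":0,"jaw":6.2}
    - {"x":0,"y":0,"z":0,"rx":0,"ry":0,"rz":0,"jaw":6.2}

```text
clock: 4.35
tool_pos: [0.509, -0.1602, 0.1597]
eef_rot: [-0.061, 0.998, -0.0, 0.0]
contact_force: [0.3, -0.8, -0.2]
opening: 0.701
finger_force: 0.0
```

Run:
```python
from h import *
a=snapshot("scene");b=snapshot("top")
c=[cv2.resize(a["img"][110:260,90:240],(400,400)),cv2.resize(b["img"][140:290,265:415],(400,400))]
cv2.imwrite("pics/z2.png",np.hstack(c)[:,:,::-1])
st=get_state();M=R.from_quat(st["eef_rot"]).as_matrix();p=st["tool_pos"];print(p,st["opening"],M.T@(np.array([.509,-.1605,.1245])-p)*100)
```

```text
[ 0.50903753 -0.16024265  0.15975202] 0.7017278345493658 [ 0.01039194 -0.02401468  3.52520113]
```

View pics/z2.png

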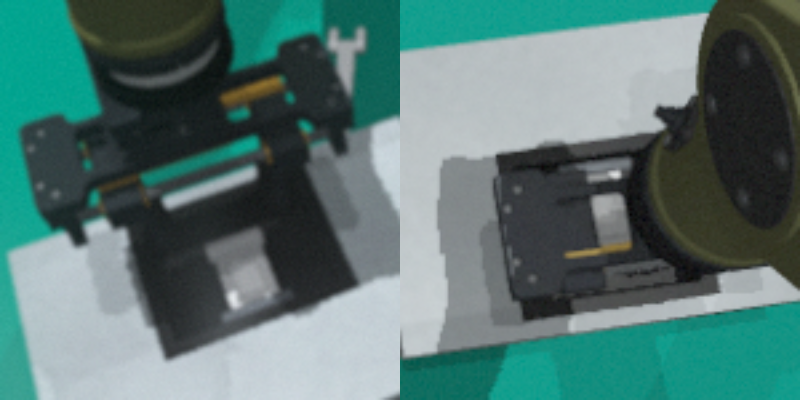

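Run:
```python
from h import *
a=snapshot("scene");im=a["img"].copy()
K,D,T=cam(a);st=get_state();M=R.from_quat(st["eef_rot"]).as_matrix();p=st["tool_pos"]
def pr(P):
    c=T[:3,:3].T@(P-T[:3,3]);return cv2.projectPoints(np.array([[c[0],-c[1],-c[2]]]),np.zeros(3),np.zeros(3),K,D)[0].ravel()
c=cv2.resize(im[130:250,110:230],(600,600),interpolation=cv2.INTER_CUBIC)
c=(255*(c/255.)**.45).astype(np.uint8)
for y in(-.031,.031,-.0485,.0485,0):
    u=pr(p+M@np.array([0,y,.011]));cv2.circle(c,tuple(int(v) for v in (u-[110,130])*5),4,(255,0,0),-1)
cv2.imwrite("pics/z3.png",c[:,:,::-1])
```

```text
(no output)
```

View pics/z3.png

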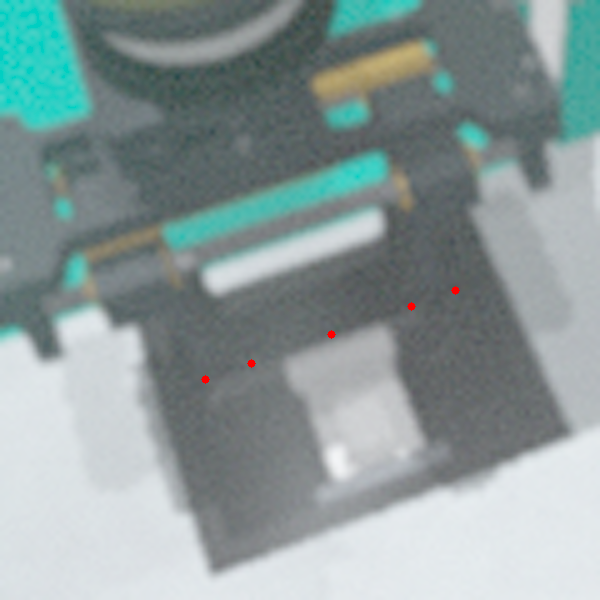

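The dark fingers merge with the dish, but the projected tips (red dots) sit inside it, symmetric about the lip. I'll go down 3.5 cm and then close.

>>> send_rows:
  motion:
    - {"x":0,"y":0,"z":0.9,"rx":0,"ry":0,"rz":0,"jaw":6.2}
    - {"x":0,"y":0,"z":0.9,"rx":0,"ry":0,"rz":0,"jaw":6.2}
    - {"x":0,"y":0,"z":0.9,"rx":0,"ry":0,"rz":0,"jaw":6.2}
    - {"x":0,"y":0,"z":0.8,"rx":0,"ry":0,"rz":0,"jaw":6.2}
    - {"x":0,"y":0,"z":0,"rx":0,"ry":0,"rz":0,"jaw":6.2}

```text
clock: 5.0
tool_pos: [0.5077, -0.1599, 0.1228]
eef_rot: [-0.061, 0.998, 0.0, -0.001]
contact_force: [-0.2, 0.4, -0.3]
opening: 0.704
finger_force: 0.0
```

>>> send_rows:
  motion:
    - {"x":0,"y":0,"z":0,"rx":0,"ry":0,"rz":0,"jaw":5}
    - {"x":0,"y":0,"z":0,"rx":0,"ry":0,"rz":0,"jaw":4}
    - {"x":0,"y":0,"z":0,"rx":0,"ry":0,"rz":0,"jaw":3}
    - {"x":0,"y":0,"z":0,"rx":0,"ry":0,"rz":0,"jaw":2}
    - {"x":0,"y":0,"z":0,"rx":0,"ry":0,"rz":0,"jaw":2}
  grip_force: 40

```text
clock: 5.5
tool_pos: [0.5086, -0.1581, 0.1244]
eef_rot: [-0.061, 0.998, 0.001, 0.0]
contact_force: [0.0, 5.5, 1.0]
opening: 0.436
finger_force: 40.0
```

Gripped: 38.4 mm opening at 40 N, close to the lip's 40 mm length. Next I'll pull the paddle up to its stop along its arc.

>>> send_rows:
  motion:
    - {"x":-0.06,"y":0.1,"z":-0.82,"rx":0,"ry":0,"rz":0,"jaw":2}
    - {"x":-0.19,"y":0,"z":-0.81,"rx":0,"ry":0,"rz":0,"jaw":2}
    - {"x":-0.3,"y":0,"z":-0.76,"rx":0,"ry":0,"rz":0,"jaw":2}
    - {"x":-0.4,"y":0,"z":-0.7,"rx":0,"ry":0,"rz":0,"jaw":2}
    - {"x":0,"y":0,"z":0,"rx":0,"ry":0,"rz":0,"jaw":2}

```text
clock: 6.0
tool_pos: [0.519, -0.1568, 0.1558]
eef_rot: [-0.061, 0.998, 0.001, 0.001]
contact_force: [2.6, 4.7, -10.7]
opening: 0.429
finger_force: 40.0
```

Run:
```python
from h import *
# rows for lid motion: grasp point on arc about hinge, tool tilt frac*theta about lip
l0=np.array([-14.54,6.8]); g=.8; k=.55; th=np.arange(0,1.26,.05)
prev=None
for t in th:
    c,s=np.cos(t),np.sin(t); L=np.array([c*l0[0]+s*l0[1],-s*l0[0]+c*l0[1]])
    a=k*t; tz=np.array([-np.sin(a),-np.cos(a)]); tx=np.array([-np.cos(a),np.sin(a)]); P=L+g*tz
    if prev is not None: d=P-prev[0]; print(round(t,2),(d@prev[1]).round(2),(d@prev[2]).round(2),P.round(2))
    prev=(P,tx,tz)
st=get_state();M=R.from_quat(st["eef_rot"]).as_matrix();print(st["tool_pos"],st["contact_force"],st["opening"],M.round(3))
```

```text
0.05 -0.34 -0.72 [-14.2    6.72]
0.1 -0.35 -0.71 [-13.83   7.42]
0.15 -0.37 -0.7 [-13.43   8.1 ]
0.2 -0.38 -0.69 [-12.99   8.76]
0.25 -0.4 -0.68 [-12.52   9.39]
0.3 -0.41 -0.67 [-12.01  10.  ]
0.35 -0.43 -0.66 [-11.48  10.59]
0.4 -0.44 -0.65 [-10.92  11.14]
0.45 -0.46 -0.64 [-10.33  11.67]
0.5 -0.47 -0.63 [-9.72 12.17]
0.55 -0.49 -0.62 [-9.08 12.63]
0.6 -0.5 -0.61 [-8.42 13.07]
0.65 -0.51 -0.6 [-7.74 13.46]
0.7 -0.53 -0.58 [-7.04 13.83]
0.75 -0.54 -0.57 [-6.32 14.15]
0.8 -0.55 -0.56 [-5.59 14.44]
0.85 -0.57 -0.55 [-4.85 14.7 ]
0.9 -0.58 -0.53 [-4.09 14.91]
0.95 -0.59 -0.52 [-3.33 15.09]
1.0 -0.6 -0.51 [-2.55 15.23]
1.05 -0.61 -0.49 [-1.77 15.33]
1.1 -0.62 -0.48 [-0.99 15.38]
1.15 -0.63 -0.46 [-0.21 15.4 ]
1.2 -0.64 -0.45 [ 0.58 15.38]
1.25 -0.65 -0.43 [ 1.36 15.32]
[ 0.51898741 -0.15676125  0.15581661] [  2.55964035   4.65490454 -10.69548589] 0.4290331455452225 [[-0.993 -0.122  0.002]
 [-0.122  0.993  0.002]
 [-0.002  0.001 -1.   ]]
```

The downward force on the tool is 10.7 N, so the paddle is at its stop and the lid is next. I'll follow the hinge arc, tilting the tool along the way.

>>> send_rows:
  motion:
    - {"x":-0.34,"y":0,"z":-0.72,"rx":0,"ry":0.027,"rz":0,"jaw":2}
    - {"x":-0.35,"y":0,"z":-0.71,"rx":0,"ry":0.028,"rz":0,"jaw":2}
    - {"x":-0.37,"y":0,"z":-0.7,"rx":0,"ry":0.027,"rz":0,"jaw":2}
    - {"x":-0.38,"y":0,"z":-0.69,"rx":0,"ry":0.028,"rz":0,"jaw":2}
    - {"x":-0.4,"y":0,"z":-0.68,"rx":0,"ry":0.027,"rz":0,"jaw":2}

```text
clock: 6.5
tool_pos: [0.5381, -0.1544, 0.1882]
eef_rot: [-0.061, 0.996, -0.003, -0.069]
contact_force: [3.7, 4.8, -16.0]
opening: 0.429
finger_force: 40.0
```

Run:
```python
from h import *
a=snapshot("scene");save(a,"s4")
st=get_state();print(st["tool_pos"],st["contact_force"],st["opening"],st["q"].round(2))
```

```text
[ 0.53896239 -0.1542851   0.1890781 ] [ 0.48513034  4.66248938 -8.74118301] 0.42863220294112137 [ 0.38  0.73 -0.36  1.67  0.33  0.94  1.56]
```

View pics/s4.png

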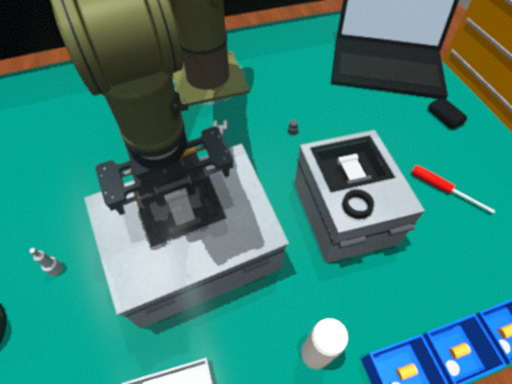

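The long lid is coming up: its front edge has risen at (85,205)–(240,150), and the short case is still shut. I'll carry on along the arc.

>>> send_rows:
  motion:
    - {"x":-0.41,"y":0,"z":-0.67,"rx":0,"ry":0.027,"rz":0,"jaw":2}
    - {"x":-0.43,"y":0,"z":-0.66,"rx":0,"ry":0.028,"rz":0,"jaw":2}
    - {"x":-0.44,"y":0,"z":-0.65,"rx":0,"ry":0.027,"rz":0,"jaw":2}
    - {"x":-0.46,"y":0,"z":-0.64,"rx":0,"ry":0.028,"rz":0,"jaw":2}
    - {"x":-0.47,"y":0,"z":-0.63,"rx":0,"ry":0.027,"rz":0,"jaw":2}

```text
clock: 7.05
tool_pos: [0.5641, -0.1512, 0.2151]
eef_rot: [-0.06, 0.988, -0.007, -0.139]
contact_force: [0.0, 4.4, -13.6]
opening: 0.431
finger_force: 40.0
```

>>> send_rows:
  motion:
    - {"x":-0.49,"y":0,"z":-0.62,"rx":0,"ry":0.027,"rz":0,"jaw":2}
    - {"x":-0.5,"y":0,"z":-0.61,"rx":0,"ry":0.028,"rz":0,"jaw":2}
    - {"x":-0.51,"y":0,"z":-0.6,"rx":0,"ry":0.027,"rz":0,"jaw":2}
    - {"x":-0.53,"y":0,"z":-0.58,"rx":0,"ry":0.028,"rz":0,"jaw":2}
    - {"x":-0.54,"y":0,"z":-0.57,"rx":0,"ry":0.027,"rz":0,"jaw":2}

```text
clock: 7.55
tool_pos: [0.5966, -0.1472, 0.2353]
eef_rot: [-0.06, 0.976, -0.011, -0.208]
contact_force: [-4.9, 3.6, -10.3]
opening: 0.422
finger_force: 40.0
```

>>> send_rows:
  motion:
    - {"x":-0.55,"y":0,"z":-0.56,"rx":0,"ry":0.027,"rz":0,"jaw":2}
    - {"x":-0.57,"y":0,"z":-0.55,"rx":0,"ry":0.028,"rz":0,"jaw":2}
    - {"x":-0.58,"y":0,"z":-0.53,"rx":0,"ry":0.027,"rz":0,"jaw":2}
    - {"x":-0.59,"y":0,"z":-0.52,"rx":0,"ry":0.028,"rz":0,"jaw":2}
    - {"x":-0.6,"y":0,"z":-0.51,"rx":0,"ry":0.027,"rz":0,"jaw":2}

```text
clock: 8.05
tool_pos: [0.6344, -0.1425, 0.2471]
eef_rot: [-0.059, 0.96, -0.015, -0.274]
contact_force: [-6.7, 4.1, -6.2]
opening: 0.419
finger_force: 40.0
```

>>> send_rows:
  motion:
    - {"x":-0.61,"y":0,"z":-0.49,"rx":0,"ry":0.027,"rz":0,"jaw":2}
    - {"x":-0.62,"y":0,"z":-0.48,"rx":0,"ry":0.028,"rz":0,"jaw":2}
    - {"x":-0.63,"y":0,"z":-0.46,"rx":0,"ry":0.027,"rz":0,"jaw":2}
    - {"x":-0.64,"y":0,"z":-0.45,"rx":0,"ry":0.028,"rz":0,"jaw":2}
    - {"x":-0.65,"y":0,"z":-0.43,"rx":0,"ry":0.027,"rz":0,"jaw":2}

```text
clock: 8.55
tool_pos: [0.6573, -0.1398, 0.2472]
eef_rot: [-0.057, 0.945, -0.017, -0.323]
contact_force: [-0.3, 8.3, 32.6]
opening: 0.422
finger_force: 40.0
```

Run:
```python
from h import *
a=snapshot("scene");save(a,"s5")
st=get_state();print(st["tool_pos"],st["contact_force"],st["opening"],st["q"].round(2))
```

```text
[ 0.65710202 -0.14006111  0.24745511] [-0.75059966 11.57080969 25.83975821] 0.42061485874675836 [ 0.03  1.21  0.28  0.49 -0.07  2.09  1.89]
```

View pics/s5.png

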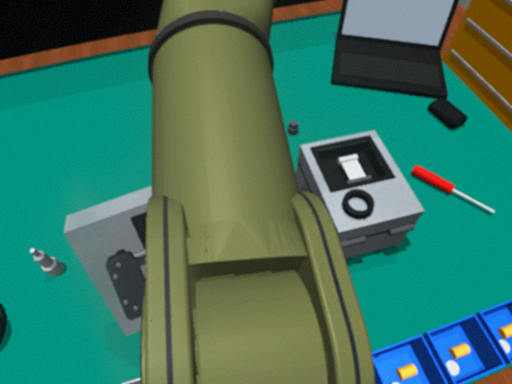

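The lid is well up. In this frame its outer face is seen at (110,250), and the lip sits directly above the hinge, which puts the lid at about 1.1 rad. Joint 6 has reached its limit and the tool is carrying 26 N, so I'll ease that off before letting go.

>>> send_rows:
  motion:
    - {"x":0.05,"y":0,"z":-0.1,"rx":0,"ry":-0.02,"rz":0,"jaw":2}
    - {"x":0.05,"y":0,"z":-0.1,"rx":0,"ry":-0.02,"rz":0,"jaw":2}
    - {"x":0.05,"y":0,"z":-0.1,"rx":0,"ry":-0.02,"rz":0,"jaw":2}
    - {"x":0,"y":0,"z":0,"rx":0,"ry":0,"rz":0,"jaw":2}
    - {"x":0,"y":0,"z":0,"rx":0,"ry":0,"rz":0,"jaw":2}

```text
clock: 9.1
tool_pos: [0.6545, -0.1401, 0.2483]
eef_rot: [-0.056, 0.952, -0.014, -0.301]
contact_force: [-3.2, 5.5, 7.2]
opening: 0.414
finger_force: 40.0
```

Run:
```python
from h import *
st=get_state();M=R.from_quat(st["eef_rot"]).as_matrix();print(st["tool_pos"],st["contact_force"],st["moment"],st["opening"],st["q"].round(3),M.round(3))
```

```text
[ 0.65448477 -0.14006421  0.24832303] [-3.19889442  5.45165841  7.24914791] [ 0.84014021  1.07055819 -0.44640579] 0.4141793437047642 [ 0.031  1.155  0.25   0.6   -0.057  1.99   1.885] [[-0.813 -0.116 -0.571]
 [-0.099  0.993 -0.061]
 [ 0.574  0.007 -0.819]]
```

The load is down to a few newtons. Open the jaws, then back out away from the lid face.

>>> send_rows:
  motion:
    - {"x":0,"y":0,"z":0,"rx":0,"ry":0,"rz":0,"jaw":4.6}
    - {"x":0,"y":0,"z":0,"rx":0,"ry":0,"rz":0,"jaw":5.4}
    - {"x":0,"y":0,"z":0,"rx":0,"ry":0,"rz":0,"jaw":6.2}
    - {"x":0,"y":0,"z":0,"rx":0,"ry":0,"rz":0,"jaw":6.2}
    - {"x":0,"y":0,"z":0,"rx":0,"ry":0,"rz":0,"jaw":6.2}

```text
clock: 9.6
tool_pos: [0.6557, -0.1413, 0.2448]
eef_rot: [-0.056, 0.952, -0.016, -0.3]
contact_force: [0.5, -0.1, -1.1]
opening: 0.703
finger_force: 0.0
```

>>> send_rows:
  motion:
    - {"x":0,"y":0,"z":-0.6,"rx":0,"ry":0,"rz":0,"jaw":6.2}
    - {"x":0,"y":0,"z":-0.6,"rx":0,"ry":0,"rz":0,"jaw":6.2}
    - {"x":0,"y":0,"z":-0.6,"rx":0,"ry":0,"rz":0,"jaw":6.2}
    - {"x":0,"y":0,"z":-0.6,"rx":0,"ry":0,"rz":0,"jaw":6.2}
    - {"x":0,"y":0,"z":-0.6,"rx":0,"ry":0,"rz":0,"jaw":6.2}

```text
clock: 10.1
tool_pos: [0.6685, -0.1387, 0.267]
eef_rot: [-0.057, 0.953, -0.016, -0.297]
contact_force: [-0.3, 1.0, -0.0]
opening: 0.704
finger_force: 0.0
```

Free of contact. I'll keep withdrawing up and slightly outward.

>>> send_rows:
  motion:
    - {"x":0.4,"y":0,"z":-1.2,"rx":0,"ry":0,"rz":0,"jaw":6.2}
    - {"x":0.4,"y":0,"z":-1.2,"rx":0,"ry":0,"rz":0,"jaw":6.2}
    - {"x":0.4,"y":0,"z":-1.2,"rx":0,"ry":0,"rz":0,"jaw":6.2}
    - {"x":0.4,"y":0,"z":-1.2,"rx":0,"ry":0,"rz":0,"jaw":6.2}
    - {"x":0.4,"y":0,"z":-1.2,"rx":0,"ry":0,"rz":0,"jaw":6.2}

```text
clock: 10.6
tool_pos: [0.6572, -0.134, 0.3158]
eef_rot: [-0.058, 0.957, -0.02, -0.284]
contact_force: [0.5, -0.9, 0.4]
opening: 0.702
finger_force: 0.0
```

Run:
```python
from h import *
a=snapshot("scene");b=snapshot("top");c=np.hstack([a["img"],b["img"]])
cv2.imwrite("pics/s6.png",cv2.resize(c,(800,300),interpolation=cv2.INTER_AREA)[:,:,::-1])
st=get_state();print(st["tool_pos"],st["contact_force"],st["q"].round(3))
```

```text
[ 0.65760595 -0.13404263  0.31702026] [-0.97982299  0.47503309  0.37875763] [-0.     1.111  0.397  0.518 -0.152  2.089  1.937]
```

View pics/s6.png

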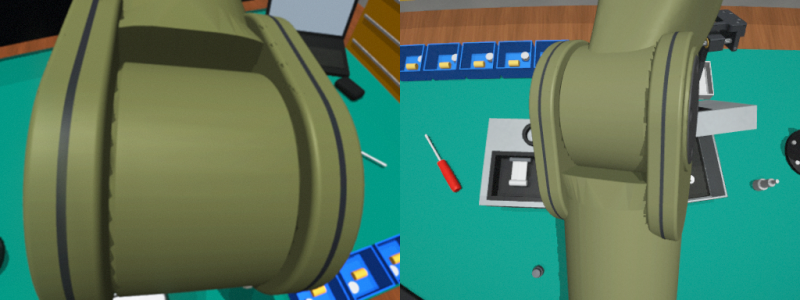

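The arm is clear of contact, the lid stands up at (725,120) in the right half, and the short case is shut. I'll rise a bit more, tilting back to come off the joint 6 limit, and then check the lid.

>>> send_rows:
  motion:
    - {"x":0.5,"y":0,"z":-0.9,"rx":0,"ry":-0.04,"rz":0,"jaw":6.2}
    - {"x":0.5,"y":0,"z":-0.9,"rx":0,"ry":-0.04,"rz":0,"jaw":6.2}
    - {"x":0.5,"y":0,"z":-0.9,"rx":0,"ry":-0.04,"rz":0,"jaw":6.2}
    - {"x":0.5,"y":0,"z":-1,"rx":0,"ry":-0.04,"rz":0,"jaw":6.2}
    - {"x":0.4,"y":0,"z":-1,"rx":0,"ry":-0.04,"rz":0,"jaw":6.2}

```text
clock: 11.2
tool_pos: [0.6585, -0.1336, 0.3676]
eef_rot: [-0.06, 0.98, -0.014, -0.187]
contact_force: [-0.2, 0.8, 1.4]
opening: 0.707
finger_force: 0.0
```

>>> send_rows:
  motion:
    - {"x":0.5,"y":0,"z":-1.5,"rx":0,"ry":-0.04,"rz":0,"jaw":6.2}
    - {"x":0.5,"y":0,"z":-1.5,"rx":0,"ry":-0.04,"rz":0,"jaw":6.2}
    - {"x":0.5,"y":0,"z":-1.5,"rx":0,"ry":-0.04,"rz":0,"jaw":6.2}
    - {"x":0.5,"y":0,"z":-1.5,"rx":0,"ry":-0.04,"rz":0,"jaw":6.2}
    - {"x":0.4,"y":0,"z":-1.5,"rx":0,"ry":-0.04,"rz":0,"jaw":6.2}

```text
clock: 11.7
tool_pos: [0.6576, -0.1333, 0.4465]
eef_rot: [-0.061, 0.994, -0.008, -0.088]
contact_force: [0.4, -0.5, 0.3]
opening: 0.702
finger_force: 0.0
```

Run:
```python
from h import *
st=get_state();print(st["tool_pos"],st["contact_force"],st["q"].round(3),R.from_quat(st["eef_rot"]).as_matrix().round(2))
```

```text
[ 0.6575874  -0.13334776  0.44646302] [ 0.44039863 -0.45420871  0.32274072] [-0.018  0.764  0.388  0.798 -0.193  1.779  1.959] [[-0.98 -0.12 -0.17]
 [-0.12  0.99 -0.03]
 [ 0.18 -0.01 -0.98]]
```

>>> send_rows:
  motion:
    - {"x":3,"y":0,"z":0.5,"rx":0,"ry":-0.03,"rz":0,"jaw":6.2}
    - {"x":3,"y":0,"z":0.5,"rx":0,"ry":-0.03,"rz":0,"jaw":6.2}
    - {"x":3,"y":0,"z":0.4,"rx":0,"ry":-0.03,"rz":0,"jaw":6.2}
    - {"x":3,"y":0,"z":0.3,"rx":0,"ry":-0.03,"rz":0,"jaw":6.2}
    - {"x":3,"y":0,"z":0,"rx":0,"ry":-0.03,"rz":0,"jaw":6.2}

```text
clock: 12.2
tool_pos: [0.506, -0.1518, 0.4466]
eef_rot: [-0.062, 0.998, -0.003, -0.014]
contact_force: [-1.4, -0.6, 0.6]
opening: 0.701
finger_force: 0.0
```

>>> send_rows:
  motion:
    - {"x":2,"y":0,"z":0,"rx":0,"ry":0,"rz":0,"jaw":6.2}
    - {"x":2,"y":0,"z":0,"rx":0,"ry":0,"rz":0,"jaw":6.2}
    - {"x":1,"y":0,"z":0,"rx":0,"ry":0,"rz":0,"jaw":6.2}
    - {"x":0,"y":0,"z":0,"rx":0,"ry":0,"rz":0,"jaw":6.2}
    - {"x":0,"y":0,"z":0,"rx":0,"ry":0,"rz":0,"jaw":6.2}

```text
clock: 12.7
tool_pos: [0.459, -0.1577, 0.4483]
eef_rot: [-0.062, 0.998, -0.004, -0.014]
contact_force: [0.0, 0.6, -0.2]
opening: 0.704
finger_force: 0.0
```

Run:
```python
from h import *
a=snapshot("scene");b=snapshot("top");c=np.hstack([a["img"],b["img"]])
cv2.imwrite("pics/s7.png",cv2.resize(c,(800,300),interpolation=cv2.INTER_AREA)[:,:,::-1])
K,D,T=cam(a)
# predicted lid front-top corners in the scene view for trial angles (half scale x0.781)
H=np.array([.509,-.1605,.095])+.155*np.array([.993,.12,0]);X=np.array([.993,.12,0]);Y=np.array([-.12,.993,0]);Z=np.array([0,0,1])
for t in(.8,.9,1.0,1.1,1.2,1.3):
  o=[]
  for y in(-.15,.15):
    lx,lz=-.206,.045;P=H+Y*y+X*(np.cos(t)*lx+np.sin(t)*lz)+Z*(-np.sin(t)*lx+np.cos(t)*lz)+Y*0.006
    c=T[:3,:3].T@(P-T[:3,3]);o.append((cv2.projectPoints(np.array([[c[0],-c[1],-c[2]]]),np.zeros(3),np.zeros(3),K,D)[0].ravel()*.781).round(0))
  print(t,o)
st=get_state();print(st["tool_pos"],st["contact_force"])
```

```text
0.8 [array([ 56., 162.]), array([206., 111.])]
0.9 [array([ 55., 167.]), array([210., 113.])]
1.0 [array([ 54., 173.]), array([214., 118.])]
1.1 [array([ 54., 182.]), array([219., 123.])]
1.2 [array([ 55., 191.]), array([225., 129.])]
1.3 [array([ 56., 202.]), array([230., 137.])]
[ 0.45914772 -0.15769445  0.44804618] [ 0.65245594 -0.11519172  0.07898356]
```

View pics/s7.png

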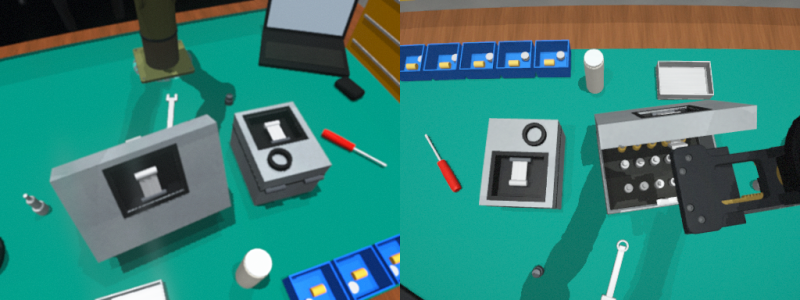

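The lid's outer front corners sit at (52,182) and (214,121), which matches about 1.08 rad (62°). The short case is shut and the arm is clear, so I'll hand in.

```bash
python3 -c "
from plant import *
print(finish_job())"
```

```text
the job is handed in; nothing more can be done
None
```

The long case's lid is standing open by itself at about 1.08 rad (62°, estimated from the camera), the short case is shut, and the arm is clear; I handed the job in at about 13 s, and no verdict came back.

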